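# Open the combination padlock of the reagent lockbox and present it

### The job

Open the blue combination padlock on the reagent lockbox: the first numbers are already dialled, so turn the dial until its red mark clicks in at the white index bar, then draw the shackle fully out by its brass knob. Lift the open lock off the hasp and present it: finish while still holding it, level and still, at least 12 cm above the top of the box, with its shackle still fully out. Do not disturb the other things on the bench and on the box.

Things in the scene. Friction and masses are not known exactly. Their poses are not given: they have to be found in the camera images.
- lock: combination padlock, 0.4 to 0.6 kg: blue block 54 mm along its x, 60 along y, 46 tall, origin at the centre of its underside, z up. It sits astride the hasp's upright eye, which keeps it from turning; the straight shackle runs through the eye along y. Once the shackle is out, the lock comes off by lifting 30 mm straight up. Its -x and +x sides are free to grip
- dial_knob (a point): on the dial's axis at mid-height of its round, knurled, black knob (32 mm across, 12 tall), 55 mm above the lock's underside. Under the knob a black flange, 46 mm across, 3 thick, lies on the lock and turns with it. Knob top and flange carry the red mark; this point's y axis points to it
- dial (a joint): dial angle in rad, anticlockwise from above counts up; 0 = red mark at the white index bar on the lock's top (on its +y side, the brass knob's side). Starts 2 to 4 clicks (about 0.6 to 1.3 rad) above 0. Clicks every 0.314 rad (about 0.06 N m to pass one), one click being at 0; only there, within 0.1, is the shackle free
- shackle (a joint): how far the shackle is drawn out along the lock's +y, in m: 0 = shut, 0.024 = fully out against its stop. It slides with about 3 N and stays where it is left; with the dial at any other click it jams after 1 to 2 mm
- shackle_knob (a point): centre of the brass knob on the shackle's end: a cylinder 18 mm across, 24 long along the lock's y, with a 22 mm wide end flange. It is on the lock's +y side, 47 mm from the lock's middle when shut (5 mm gap to the lock's side) and 20 mm above the box's top
- lockbox: fixed steel box, 240 mm along its x, 304 along y, flat top 100 mm high (grey front deck, white lid behind), origin at the centre of its underside. The lock stands on the 4 mm thick hasp plate, 66 mm towards the box's -x from its middle, axes parallel to the box's; the hasp's eye is a plate 30 x 6 x 30 mm
- amber_bottle: loose bystander: amber glass bottle with white cap, 56 mm across, 110 mm tall; origin at its foot
- reagent_bottle: loose bystander: white plastic bottle with blue cap, 52 mm across, 100 mm tall; origin at its foot
- beaker: loose bystander: clear beaker, 60 mm across, 85 mm tall; origin at its foot
- tip_box: loose bystander: blue pipette-tip box with clear lid, 85 x 120 x 69 mm; origin at its foot
- kit_carton: loose bystander: blue and white kit carton, 130 x 200 x 91 mm; origin at its foot
- pipette: loose bystander: white pipette lying on the bench, 250 mm long; origin at its foot half-way along
- small_jar: loose bystander: small amber jar standing on the box's lid near a back corner, 38 mm across, 55 mm tall; origin at its foot

How it is judged (in metres and radians):
On the way, in this order (a step that is already met when the one before it is completed fails the run):
1. the dial has clicked in with its red mark at the index, the shackle still shut (value of joint dial between -0.1 and 0.1 rad and value of joint shackle below 0.004 m), for 0.2 s.
2. the shackle is drawn fully out while the lock still sits on the hasp (value of joint shackle above 0.0215 m and z of lock in the frame of lockbox below 0.112 m), for 0.2 s.
At the end, for the whole second after the job is handed in: the gripper holds the lock (over 2 N), its underside at least 110 mm above the top of the box, touching the box nowhere, level within 0.2 rad and still (below 0.03 m/s and 0.2 rad/s), with the shackle at least 21.5 of its 24 mm out (z of lock in the frame of lockbox above 0.21 m and value of joint shackle above 0.0215 m and angle between lock's own z axis and vertical below 0.2 rad and contact force between the fingers and lock above 2 N and contact force between lock and lockbox below 0.05 N and linear speed of lock below 0.03 m/s and angular speed of lock below 0.2 rad/s); the arm keeps its last pose, push and grip.
It fails at once if one of the other loose things is pushed more than 25 mm away (distance of any of amber_bottle, reagent_bottle, beaker, tip_box, kit_carton, pipette, small_jar from where it was at the start of the episode above 0.025 m).
It fails at once if one of the other loose things is tipped over (angle between any of amber_bottle, reagent_bottle, beaker, tip_box, kit_carton, small_jar's own z axis and vertical above 0.5 rad).
It also fails if it takes over 54 s, if anything falls off the work surface, if the arm or the gripper's body presses on something with over 40 N, if the wrist force passes 120 N, or if a joint passes its speed limit or range.

### The arm

A 6-joint arm with a two-finger parallel gripper is mounted at the origin on the work surface. World frame = base frame: x ahead of the robot, y to its left, z up, the work surface at z = 0. Lengths are in mm, angles in rad, forces in N, time in s.
With the tool pointing down it reaches from about 150 to 775 mm from the base axis. Payload 6.1 kg.
Tool frame: the origin (TCP) lies midway between the tips of the shut fingers; the grasp point (between the pads) lies 19 mm behind it; x points along the fingers, y is the direction in which the jaws open and shut, and the axes are right-handed (so a half turn about x gives the same grasp; the last joint's range is limited). The gripper opens to 85 mm and grips with 20 to 120 N. Pads are 22 mm wide; open, the fingers measure 114 mm over their backs; the gripper's body (76 mm by 85 mm) begins 54 mm behind the grasp point. The pads swing forward as they close: fully open they stand 13 mm farther back than shut.
Start: joints at [-1.246, 0.126, -0.04, 1.405, 0, 1.571], TCP at [167.531, -497.536, 231.295] pointing down, gripper open.
Joint ranges: [-2.72, 2.72], [-0.95, 1.95], [-1.27, 1.35], [-1.78, 2.02], [-1.46, 1.47], [-3.14, 3.14]. Speed limits (rad/s): [2.39, 2.39, 3.01, 3.14, 3.14, 3.14].

### API

Orientations are given as a rotation vector (axis times angle).
In Python, from rig import bot gives the robot as it stands.
- The arm moves only by the shell command python3 -m crank 'ROWS' [OPENING] [FORCE]. ROWS is JSON, a list of rows, each a list of 6 numbers: the shift along the tool's x, y, z in mm, then the turn, a rotation vector about the tool's x, y, z in rad. In form: [[x, y, z, rx, ry, rz], ...]. A call has 1 to 10 rows; each row shifts and turns the pose as measured when the row begins, along the tool's axes as they then stand; what a row does not reach is not made up. A row lasts 1/10 s, in which the tool goes at most 50 mm and 8.59 degrees, less where a joint would pass 70% of its speed; a pose out of reach is approached as far as the arm can. A call with a gripper value outside its range is refused whole. OPENING is the opening, from 0 (shut) to 1 (fully open), set as the call begins (- or left out, the last holds). The fingers move at their own pace and stop on an object; FORCE is the grip in N (left out, the last holds). Time passes only in rows, so rows that do not move let the fingers close. It gives the time, the measured TCP pose, the force and the opening at its end, in the units of the state.
- bot.get_state(): the state, without advancing time (a new reading comes with each control period).
- bot.snapshot(name): name is "scene" or "top"; returns a dict with "color" (480x640x3 uint8, red, green, blue), "z_map" (480x640 float32, mm along the optical axis (not along the pixel's ray), 0 where there is no reading), "intrinsics" (3x3 intrinsics, pixels), "extrinsics" (4x4, takes a point from world to camera coordinates). Camera axes: x right, y down, z forward; pixel columns grow to the right and rows downward; lengths in mm; the calibration is good to about 2 mm. A picture is of the moment at which its call begins.
- bot.hand_in(): hands the job in, once; it reports no verdict.
Trained networks look in a picture, given as the dict that the camera call returned (one of the last four; its "shot" number tells which), for a name from the list of things; names that differ only in an ending like _2 or _b are one class to them, and where a whole thing is asked for, a point or a joint stands for the part that bears it (a point fixed in the world has none). Each returns a list of dicts, best first, with "confidence" (0 to 1); they miss things now and then, are a little off and sometimes report something else, mostly with a low value. They report only what shows in the picture. A call takes as long as a camera call.
- bot.search_frame(picture, target): "location" ([x, y, z] in mm, in world coordinates, good to about 4 mm: the middle of the surface that is visible of it).
- bot.tip_of(picture, target): "location" ([x, y, z] in mm, in world coordinates, good to about 4 mm: a listed point, or the origin of a listed thing).
The state is a dict: "time": time; "qpos": joint angles; "qvel": joint speeds; "joint_torque": joint torques, N m; "eef_pos": TCP position; "tool_rot": TCP orientation; "contact_force": force on the tool from outside, world axes, zero at the start; "wrist_torque": the same for the moment, N m; "width": finger opening in mm.
Only numpy, scipy, OpenCV 4.12 (cv2) and the standard library are available. Lean on these libraries where they do the work, as an engineer would, in place of code of your own. Each camera call takes 0.05 s, during which the arm holds its last target. There are 200 camera calls.

## Working session

There is one attempt and no reset: what is moved stays moved. The work goes in short steps, Python scripts to look and compute and a shell command to move; the robot and the scene stay as the last step left them, time stands still between calls to the robot, and variables do not carry over. Pictures are saved under pics/ and viewed, about 8 in all and at most 12, crops included, and the job is handed in when it is done.

```bash
mkdir -p pics; python3 - <<'E'
from rig import bot
import cv2,numpy as np
s=bot.get_state();print(s['time'],s['eef_pos'],s['tool_rot'],s['width'])
for n in("scene","top"):
    p=bot.snapshot(n);cv2.imwrite(f"pics/{n}0.png",p["color"][:,:,::-1])
    print(n,p["intrinsics"][0],np.round(p["extrinsics"],3).tolist())
    for t in("lock","dial_knob","shackle_knob","lockbox","small_jar","amber_bottle","reagent_bottle","beaker","tip_box","kit_carton","pipette"):
        print(t,[(np.round(d["location"]).tolist(),round(d["confidence"],2)) for d in bot.tip_of(p,t)[:2]])
print(bot.get_state()['time'])
E
```

```text
0.0 [ 167.4013246  -497.15791017  230.52049918] [ 2.04609278  0.33692684 -2.04666267] 85.67333774180227
scene [483.77650289   0.         315.04540389] [[0.381, 0.925, -0.009, -243.342], [0.634, -0.268, -0.725, -226.205], [-0.673, 0.27, -0.688, 1913.245], [0.0, 0.0, 0.0, 1.0]]
lock [([512.0, -44.0, 105.0], 0.85)]
dial_knob [([515.0, -45.0, 157.0], 0.54)]
shackle_knob [([521.0, 6.0, 120.0], 0.6)]
lockbox [([572.0, -62.0, 1.0], 0.77)]
small_jar [([624.0, -180.0, 97.0], 0.68)]
amber_bottle [([466.0, 385.0, -1.0], 0.59)]
reagent_bottle [([580.0, 442.0, -2.0], 0.69)]
beaker [([525.0, -377.0, -6.0], 0.77)]
tip_box [([331.0, -421.0, 0.0], 0.81)]
kit_carton [([506.0, 656.0, -2.0], 0.87)]
pipette [([515.0, -504.0, 2.0], 0.81)]
top [489.4177648    0.         314.71141875] [[-0.027, -0.999, 0.02, 40.95], [-0.99, 0.024, -0.137, 510.002], [0.136, -0.024, -0.99, 1650.638], [0.0, 0.0, 0.0, 1.0]]
lock [([512.0, -38.0, 105.0], 0.56)]
dial_knob [([513.0, -36.0, 157.0], 0.53)]
shackle_knob [([522.0, 2.0, 120.0], 0.61)]
lockbox [([574.0, -57.0, 4.0], 0.97), ([462.0, 386.0, -3.0], 0.21)]
small_jar [([622.0, -185.0, 102.0], 0.49)]
amber_bottle [([464.0, 387.0, 1.0], 0.51), ([521.0, 1.0, 122.0], 0.47)]
reagent_bottle [([580.0, 434.0, 2.0], 0.72)]
beaker [([521.0, -378.0, 2.0], 0.52)]
tip_box [([332.0, -424.0, -3.0], 0.57), ([621.0, -187.0, 104.0], 0.33)]
kit_carton [([512.0, 652.0, 0.0], 0.88)]
pipette [([508.0, -499.0, -1.0], 0.61)]
1.2
```

```bash
python3 - <<'E'
import cv2,numpy as np
a=cv2.imread("pics/top0.png");b=cv2.imread("pics/scene0.png")
ca=cv2.resize(a[0:150,270:410] if 0 else a[20:200,270:450],(400,400),interpolation=cv2.INTER_CUBIC)
import numpy as np
def pr(E,f,c,p):
    q=E[:3,:3]@p+E[:3,3];return f*q[:2]/q[2]+c
Et=np.array([[-0.027,-0.999,0.02,40.95],[-0.99,0.024,-0.137,510.002],[0.136,-0.024,-0.99,1650.638]])
Es=np.array([[0.381,0.925,-0.009,-243.342],[0.634,-0.268,-0.725,-226.205],[-0.673,0.27,-0.688,1913.245]])
p=np.array([513,-39,157.])
ut=pr(Et,489.4,np.array([314.7,240]),p);us=pr(Es,483.8,np.array([315,240]),p)
print(ut,us)
def crop(im,u,r=40):
    x,y=int(u[0]),int(u[1]);print(x-r,y-r);return cv2.resize(im[max(0,y-r):y+r,x-r:x+r],(400,400),interpolation=cv2.INTER_CUBIC)
cv2.imwrite("pics/c0.png",np.hstack([crop(a,ut),crop(b,us)]))
E
```

```text
[336.32732005 233.65150647] [286.50271303 238.5527222 ]
296 193
246 198
```

View pics/c0.png

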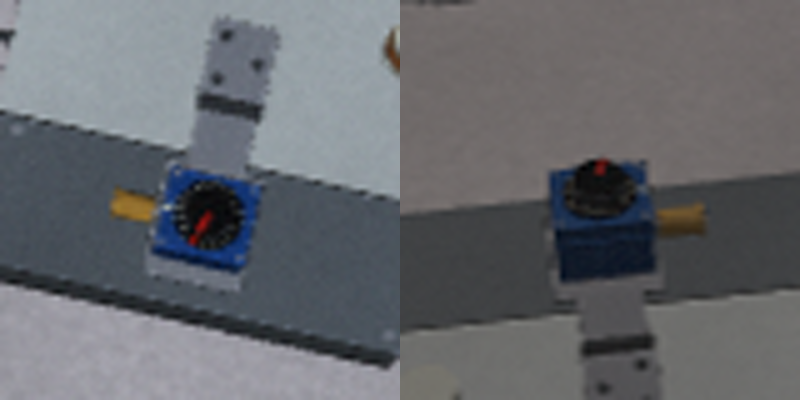

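View pics/scene0.png

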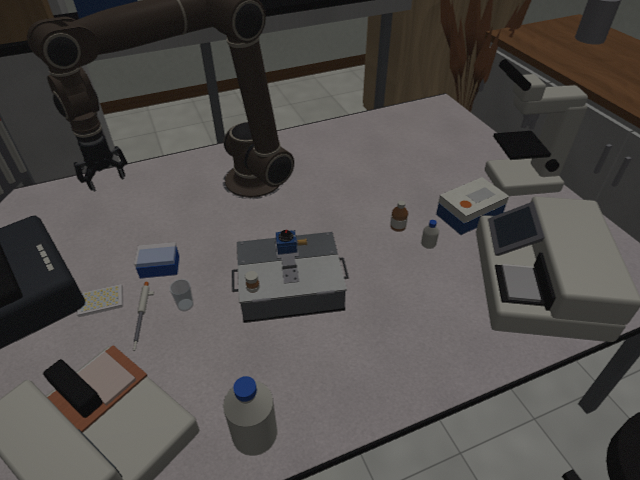

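Scene: the lock is at about (286,240), unobstructed. In the top crop (left), the red mark points down and left (from 210,215 to 192,243), while the brass knob and index are on the left. That puts the dial about 1.24 rad above 0, so 4 clicks. The box yaw is about -0.24 rad.

```bash
cat >h.py <<'E'
import numpy as np,cv2
from rig import bot
from scipy.spatial.transform import Rotation as R
def cloud(p):
    K=p["intrinsics"];z=p["z_map"];v,u=np.mgrid[:480,:640]
    c=np.stack([(u-K[0,2])*z/K[0,0],(v-K[1,2])*z/K[1,1],z],-1)
    E=p["extrinsics"];w=(c-E[:3,3])@E[:3,:3]
    w[z==0]=np.nan;return w
def st():
    s=bot.get_state();M=R.from_rotvec(s["tool_rot"]).as_matrix()
    print("t",round(s["time"],2),"pos",np.round(s["eef_pos"],1),"q",np.round(s["qpos"],3),"F",np.round(s["contact_force"],1),"w",round(s["width"],1));print("x,y axes",np.round(M[:,0],3),np.round(M[:,1],3))
    return s,M
E
python3 - <<'E'
from h import *
s,M=st()
for n in("top","scene"):
    p=bot.snapshot(n);w=cloud(p);c=p["color"].astype(int)
    near=(abs(w[...,0]-560)<220)&(abs(w[...,1]+50)<230)
    top=near&(abs(w[...,2]-100)<9)
    r=cv2.minAreaRect(w[top][:,:2].astype(np.float32));print(n,"boxtop",r,np.median(w[top][:,2]))
    nl=(abs(w[...,0]-513)<60)&(abs(w[...,1]+39)<60)
    bl=nl&(c[...,2]>c[...,0]+40)&(w[...,2]>144)&(w[...,2]<156)
    print("blue top",bl.sum(),cv2.minAreaRect(w[bl][:,:2].astype(np.float32)),np.nanmedian(w[bl][:,2]))
    kn=nl&(w[...,2]>157)&(w[...,2]<172)
    print("knob",kn.sum(),w[kn].mean(0),cv2.minEnclosingCircle(w[kn][:,:2].astype(np.float32)))
    red=nl&(c[...,0]>c[...,1]+60)&(c[...,2]<80)&(w[...,2]>145);print("red",red.sum(),w[red].round().tolist())
    br=nl&(c[...,0]>c[...,2]+50)&(w[...,2]<140)&(w[...,2]>108);print("brass",br.sum(),w[br].mean(0))
E
```

```text
t 1.2 pos [ 167.5 -497.5  231.3] q [-1.246  0.126 -0.04   1.405  0.     1.571] F [ 0.3 -0.2  0.3] w 85.2
x,y axes [ 0.  0. -1.] [ 0.319 -0.948 -0.   ]
top boxtop ((579.9664916992188, -58.1424560546875), (303.8540344238281, 249.94422912597656), 76.00712585449219) 101.23982922667798
blue top 147 ((512.007568359375, -41.30588912963867), (59.79158020019531, 54.08951950073242), 75.75646209716797) 151.2638291244009
knob 90 [511.2552719  -40.97656598 164.91175823] ((511.81988525390625, -34.295982360839844), 26.97515869140625)
red 7 [[509.0, -40.0, 166.0], [505.0, -37.0, 170.0], [506.0, -40.0, 165.0], [504.0, -34.0, 156.0], [502.0, -36.0, 173.0], [498.0, -31.0, 158.0], [495.0, -31.0, 155.0]]
brass 38 [523.24394502   6.15824418 127.67807573]
scene boxtop ((579.9951782226562, -57.80195617675781), (304.1654968261719, 255.868408203125), 75.79405212402344) 99.70905260741525
blue top 59 ((512.6699829101562, -42.69337463378906), (58.091552734375, 52.65336608886719), 68.66120147705078) 148.80699334414956
knob 83 [515.33125332 -42.09117937 163.50822155] ((515.8284301757812, -44.943668365478516), 21.33437156677246)
red 4 [[504.0, -37.0, 168.0], [502.0, -39.0, 164.0], [502.0, -36.0, 162.0], [511.0, -39.0, 167.0]]
brass 16 [525.31114386   5.08588919 128.47074986]
```

```bash
python3 -m crank '[[0,-26.9,-39.4,0,0,0],[0,-26.9,-39.4,0,0,0],[0,-26.9,-39.4,0,0,0],[0,-26.9,-39.4,0,0,0],[0,-26.9,-39.4,0,0,0],[0,-26.9,-39.4,0,0,0],[0,-26.9,-39.4,0,0,0],[0,-26.9,-39.4,0,0,0],[0,-26.9,-39.4,0,0,0],[0,-26.9,-39.4,0,0,0]]' 0.52 40
python3 -m crank '[[0,-26.9,-39.4,0,0,0],[0,-26.9,-39.4,0,0,0],[0,0,0,-0.149,0,0],[0,0,0,-0.149,0,0],[0,0,0,-0.149,0,0],[0,0,0,-0.149,0,0],[0,0,0,-0.149,0,0],[0,0,0,-0.149,0,0],[0,0,0,-0.149,0,0],[0,0,0,-0.149,0,0]]'
python3 -m crank '[[0,0,0,-0.149,0,0],[0,0,0,-0.149,0,0],[0,0,0,-0.149,0,0],[0,0,0,-0.149,0,0],[0,0,0,-0.149,0,0],[0,0,0,-0.149,0,0],[0,0,0,-0.149,0,0],[0,0,0,0,0,0]]'
python3 - <<'E'
from h import *
s,M=st();print(np.arctan2(M[1,1],M[0,1]));print("to knob xy in tool",M.T@(np.array([512.5,-41.5,0])-s["eef_pos"]*[1,1,0]))
E
```

```text
time: 2.3
eef_pos: [463.7, -109.1, 231.3]
tool_rot: [2.056, 0.318, -2.048]
contact_force: [-0.2, -1.4, 0.3]
width: 44.6
time: 3.3
eef_pos: [528.0, -22.0, 229.8]
tool_rot: [1.249, 1.179, -1.246]
contact_force: [0.9, 1.1, -0.8]
width: 44.4
time: 4.1
eef_pos: [528.1, -22.0, 229.8]
tool_rot: [0.448, 1.519, -0.45]
contact_force: [-0.0, -0.7, -0.8]
width: 44.3
t 4.1 pos [528.1 -22.  229.8] q [-0.04   0.129 -0.039  1.398 -0.002  0.533] F [-0.  -0.7 -0.8] w 44.3
x,y axes [ 0.004 -0.002 -1.   ] [0.543 0.84  0.   ]
0.9972923009664815
to knob xy in tool [-1.65096633e-02 -2.48549407e+01 -2.48312519e+00]
```

```bash
python3 -m crank '[[18,-12.4,-1.2,0.016,0,0],[18,-12.4,-1.2,0,0,0],[18,0,0,0,0,0],[0,0,0,0,0,0]]'
python3 - <<'E'
from h import *
s,M=st();print(np.arctan2(M[1,1],M[0,1]));print("to knob in tool",M.T@(np.array([512.5,-41.5,155])-s["eef_pos"]))
p=bot.snapshot("scene");cv2.imwrite("pics/s1.png",cv2.resize(p["color"][190:280,240:340,::-1],(600,540),interpolation=cv2.INTER_CUBIC))
E
```

```text
time: 4.5
eef_pos: [512.8, -42.0, 174.9]
tool_rot: [0.473, 1.512, -0.473]
contact_force: [-0.3, -0.7, -0.4]
width: 44.5
t 4.5 pos [512.8 -42.  174.9] q [-0.081  0.107 -0.185  1.273 -0.002  0.524] F [-0.3 -0.7 -0.4] w 44.5
x,y axes [ 0.006 -0.002 -1.   ] [0.568 0.823 0.001]
0.9664556932431954
to knob in tool [19.84899216  0.1524573  -0.66355435]
```

View pics/s1.png

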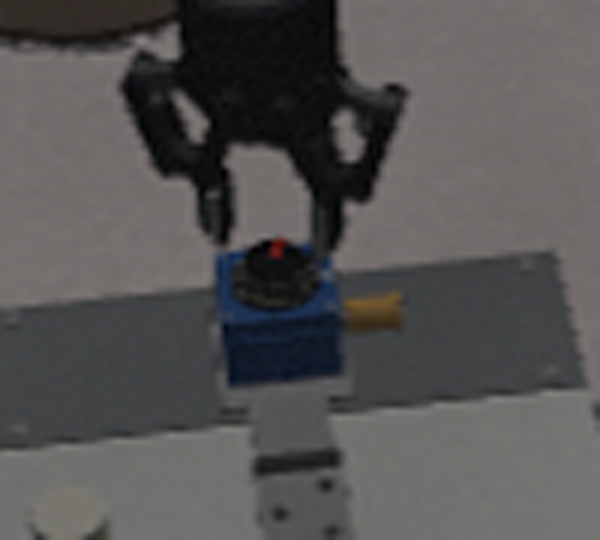

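The open fingers straddle the knob (crop pixel 278,270), centred on it and above it. Next I'll descend and close.

```bash
python3 -m crank '[[10,0,-0.6,-0.04,0,0],[9.5,0,0,0,0,0],[0,0,0,0,0,0]]'
python3 -m crank '[[0,0,0,0,0,0],[0,0,0,0,0,0],[0,0,0,0,0,0],[0,0,0,0,0,0]]' 0.1 30
python3 -c "
from h import *
st()"
```

```text
time: 4.85
eef_pos: [514.7, -41.5, 159.1]
tool_rot: [0.444, 1.513, -0.444]
contact_force: [0.4, -0.1, -0.7]
width: 44.4
time: 5.25
eef_pos: [514.6, -41.9, 160.2]
tool_rot: [0.445, 1.512, -0.447]
contact_force: [-0.7, -0.7, -1.6]
width: 29.4
t 5.25 pos [514.6 -41.9 160.2] q [-0.079  0.109 -0.214  1.236 -0.003  0.491] F [-0.7 -0.7 -1.6] w 29.4
x,y axes [ 0.011 -0.004 -1.   ] [0.54  0.842 0.002]
```

```bash
python3 -m crank '[[0,0,0,0,0,0],[0,0,0,0,0,0],[3,0,1.8,0,0.008,0],[3,0,0,0,0,0],[0,0,0,0,0,0]]' 0.52
python3 -c "
from h import *
s,M=st();print(M.T@(np.array([512.5,-41.5,155])-s['eef_pos']))"
```

```text
time: 5.75
eef_pos: [517.6, -42.6, 154.9]
tool_rot: [0.449, 1.518, -0.444]
contact_force: [-0.2, 0.5, -0.3]
width: 44.4
t 5.75 pos [517.6 -42.6 154.9] q [-0.083  0.12  -0.213  1.23   0.002  0.487] F [-0.2  0.5 -0.3] w 44.4
x,y axes [ 0.007  0.001 -1.   ] [0.54  0.842 0.005]
[-0.10613211 -1.81295667 -4.94770571]
```

```bash
python3 -m crank '[[0,-1.8,-5,0,-0.006,0],[0,0,0,0,0,0]]'
python3 -m crank '[[0,0,0,0,0,0],[0,0,0,0,0,0],[0,0,0,0,0,0],[0,0,0,0,0,0],[0,0,0,0,0,0]]' 0.1 40
python3 -c "
from h import *
s,M=st();print(M.T@(np.array([512.5,-41.5,155])-s['eef_pos']))"
```

```text
time: 5.95
eef_pos: [512.1, -41.4, 154.6]
tool_rot: [0.447, 1.512, -0.445]
contact_force: [-0.1, -0.0, 0.5]
width: 44.7
time: 6.45
eef_pos: [511.7, -41.8, 155.0]
tool_rot: [0.447, 1.511, -0.446]
contact_force: [0.0, -0.5, 0.3]
width: 29.8
t 6.45 pos [511.7 -41.8 155. ] q [-0.08   0.104 -0.231  1.223 -0.002  0.491] F [ 0.  -0.5  0.3] w 29.8
x,y axes [ 0.012 -0.003 -1.   ] [0.54  0.841 0.004]
[0.00232002 0.7251499  0.5139368 ]
```

```bash
python3 -m crank '[[0,0,0,0.14,0,0],[0,0,0,0.14,0,0],[0,0,0,0.14,0,0],[0,0,0,0.14,0,0],[0,0,0,0.14,0,0]]'
python3 -c "
from h import *
s,M=st();print(np.arctan2(M[1,1],M[0,1]),s['wrist_torque'],M.T@(np.array([512.2,-41.6,155])-s['eef_pos']))"
```

```text
time: 6.95
eef_pos: [511.2, -41.6, 154.9]
tool_rot: [1.007, 1.316, -1.0]
contact_force: [-0.6, -0.6, 0.7]
width: 29.7
t 6.95 pos [511.2 -41.6 154.9] q [-0.08   0.105 -0.231  1.224 -0.002  1.217] F [-0.6 -0.6  0.7] w 29.7
x,y axes [ 0.011 -0.003 -1.   ] [0.963 0.271 0.01 ]
0.273937363941114 [-0.22845962  0.13754259  0.02757204] [-0.08851117  1.01361606  0.27569763]
```

```bash
python3 -m crank '[[0,0,0,0.14,0,0],[0,0,0,0.14,0,0],[0,0,0,0.14,0,0],[0,0,0,0.1,0,0],[0,0,0,0,0,0]]'
python3 - <<'E'
from h import *
s,M=st();print(np.arctan2(M[1,1],M[0,1]),s['wrist_torque'])
a=bot.snapshot("scene");b=bot.snapshot("top")
f=lambda im,r:cv2.resize(im[r[0]:r[0]+60,r[1]:r[1]+60,::-1],(400,400),interpolation=cv2.INTER_CUBIC)
cv2.imwrite("pics/s2.png",np.hstack([f(b["color"],(203,306)),f(a["color"],(208,256))]))
E
```

```text
time: 7.45
eef_pos: [510.9, -41.6, 154.9]
tool_rot: [1.408, 1.06, -1.398]
contact_force: [-0.7, 0.5, 1.6]
width: 29.8
t 7.45 pos [510.9 -41.6 154.9] q [-0.08   0.105 -0.231  1.225 -0.002  1.76 ] F [-0.7  0.5  1.6] w 29.8
x,y axes [ 0.01  -0.003 -1.   ] [ 0.964 -0.266  0.01 ]
-0.2696152180786516 [-0.15778939  0.11288534 -0.0537015 ]
```

View pics/s2.png

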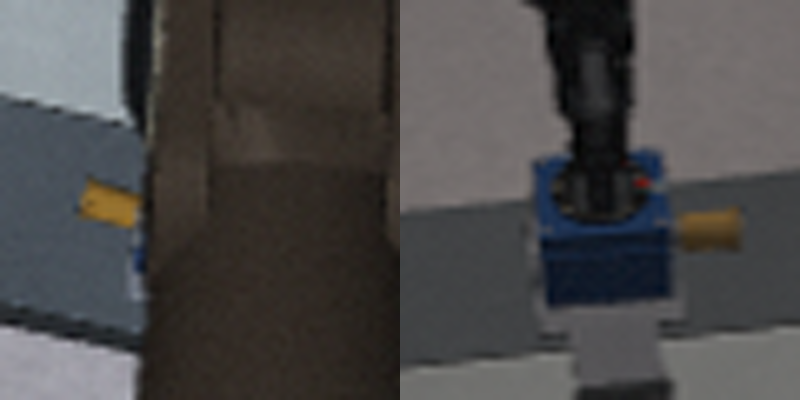

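The red mark now shows on the flange towards the brass knob (right crop, about 643,183). I'll release and raise the arm, then work out the mark angle from the scene view.

```bash
python3 -m crank '[[0,0,0,0,0,0],[0,0,0,0,0,0],[-20,0,0,0,0,0],[-40,0,0,0,0,0],[-15,0,20,0,0,0],[0,0,40,0,0,0],[0,0,40,0,0,0],[0,0,0,0,0,0]]' 0.52
python3 - <<'E'
from h import *
s,M=st();print(np.arctan2(M[1,1],M[0,1]))
a=bot.snapshot("scene");c=a["color"].astype(int)
K=a["intrinsics"];E=a["extrinsics"]
def ray(u,v,z):
    d=E[:3,:3].T@np.array([(u-K[0,2])/K[0,0],(v-K[1,2])/K[1,1],1]);o=-E[:3,:3].T@E[:3,3];return o+d*(z-o[2])/d[2]
yy,xx=np.nonzero((c[...,0]>c[...,1]+50)&(c[...,2]<90))
ok=(yy>200)&(yy<260)&(xx>265)&(xx<300)
for v,u in zip(yy[ok],xx[ok]): print(u,v,c[v,u],ray(u,v,165)[:2].round(1),ray(u,v,153)[:2].round(1))
cv2.imwrite("pics/s3.png",cv2.resize(a["color"][213:263,260:310,::-1],(600,600),interpolation=cv2.INTER_CUBIC))
E
```

```text
time: 8.35
eef_pos: [484.8, -139.4, 232.5]
tool_rot: [1.397, 1.07, -1.384]
contact_force: [-0.0, 0.8, -0.2]
width: 44.3
t 8.35 pos [ 484.8 -139.4  232.5] q [-2.810e-01  7.800e-02 -9.100e-02  1.391e+00  1.000e-03  1.543e+00] F [-0.   0.8 -0.2] w 44.3
x,y axes [ 0.011 -0.002 -1.   ] [ 0.968 -0.25   0.011]
-0.2526049510788425
289 232 [78 23 19] [512.3 -30.3] [500.  -26.4]
291 235 [83 28 28] [526.9 -29.3] [514.8 -25.4]
292 235 [109  26  24] [528.1 -26.6] [516.  -22.6]
```

View pics/s3.png

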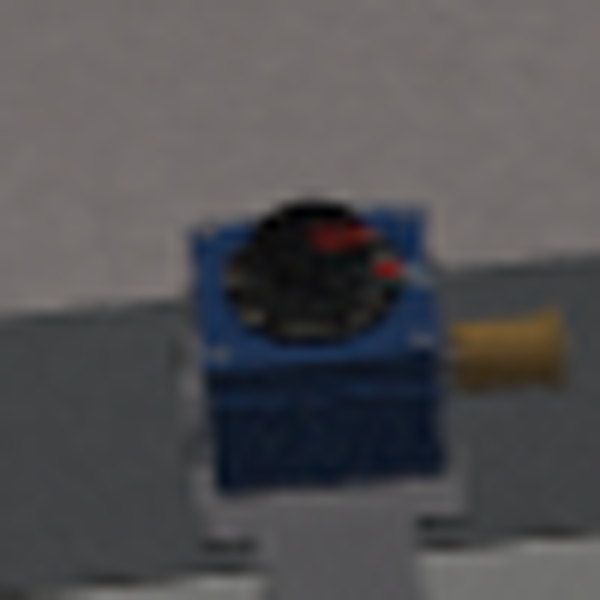

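The red flange mark (388,268) lies right against the white index bar (418,272), so the dial has clicked in. The brass knob is still shut. Next is the shackle knob.

```bash
python3 -m crank '[[0,0,-47,0,0,0],[0,0,-47,0,0,0],[0,0,-47,0,0,0],[20,0,0,0,0,0],[30,0,0,0,0,0],[20,0,0,0,0,0],[0,0,0,0,0,0]]'
python3 - <<'E'
from h import *
s,M=st();print(np.arctan2(M[1,1],M[0,1]));print(M.T@(np.array([524.2,5.,108])-s['eef_pos']))
E
```

```text
time: 9.1
eef_pos: [524.0, 10.0, 160.7]
tool_rot: [1.397, 1.077, -1.374]
contact_force: [-0.6, -0.3, 0.1]
width: 44.5
t 9.1 pos [524.   10.  160.7] q [ 0.018  0.122 -0.199  1.236  0.003  1.833] F [-0.6 -0.3  0.1] w 44.5
x,y axes [ 0.014  0.003 -1.   ] [ 0.97  -0.242  0.013]
-0.244361115002519
[52.66264556  0.70751805  5.07853153]
```

```bash
python3 -m crank '[[18,0.7,4,0,0,0],[18,0,0,0,0,0],[10,0,0,0,0,0],[0,0,0,0,0,0]]'
python3 - <<'E'
from h import *
s,M=st();print(M.T@(np.array([524.2,5.,108])-s['eef_pos']))
a=bot.snapshot("scene")
cv2.imwrite("pics/s4.png",cv2.resize(a["color"][198:268,260:330,::-1],(600,600),interpolation=cv2.INTER_CUBIC))
E
```

```text
time: 9.5
eef_pos: [525.6, 8.7, 116.4]
tool_rot: [1.396, 1.079, -1.368]
contact_force: [-0.9, 0.1, -0.1]
width: 44.8
t 9.5 pos [525.6   8.7 116.4] q [ 0.014  0.138 -0.278  1.138  0.004  1.825] F [-0.9  0.1 -0.1] w 44.8
x,y axes [ 0.017  0.004 -1.   ] [ 0.971 -0.237  0.015]
[ 8.40804988 -0.57863695  3.9938601 ]
```

View pics/s4.png

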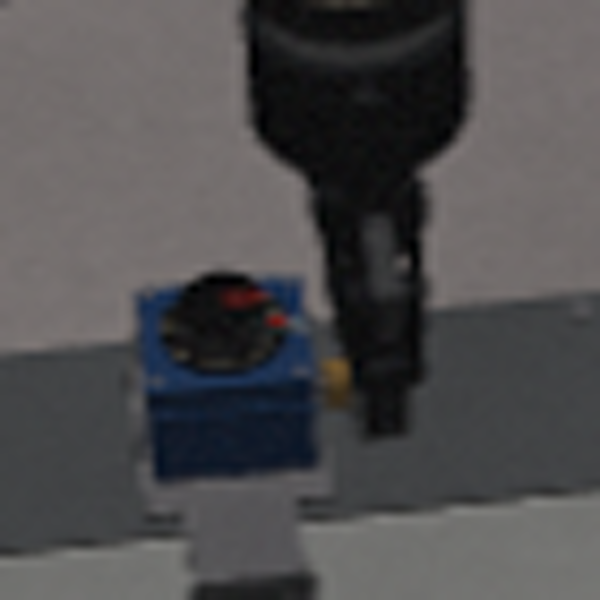

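The fingers straddle the outer half of the brass knob (385,400). I still need 4 mm inward and 8 mm down.

```bash
python3 -m crank '[[6,-0.5,4,0,-0.01,0],[3,0,0,0,0,0],[0,0,0,0,0,0]]'
python3 -m crank '[[0,0,0,0,0,0],[0,0,0,0,0,0],[0,0,0,0,0,0],[0,0,0,0,0,0],[0,0,0,0,0,0]]' 0 40
python3 - <<'E'
from h import *
s,M=st();print(M.T@(np.array([524.2,5.,108])-s['eef_pos']))
E
```

```text
time: 9.85
eef_pos: [526.1, 4.8, 110.3]
tool_rot: [1.389, 1.069, -1.37]
contact_force: [0.4, 0.3, 0.0]
width: 44.6
time: 10.35
eef_pos: [526.0, 4.7, 111.0]
tool_rot: [1.39, 1.068, -1.37]
contact_force: [-0.4, -0.1, 0.8]
width: 16.5
t 10.35 pos [526.    4.7 111. ] q [ 0.012  0.14  -0.289  1.123 -0.006  1.823] F [-0.4 -0.1  0.8] w 16.5
x,y axes [ 0.019 -0.006 -1.   ] [ 0.971 -0.238  0.02 ]
[ 2.97376197 -1.9231152   0.0923845 ]
```

```bash
python3 -m crank '[[0,0,-6,0,0,0],[0,0,-6,0,0,0],[0,0,-6,0,0,0],[0,0,-5,0,0,0],[0,0,0,0,0,0]]'
python3 - <<'E'
from h import *
s,M=st();print(M.T@(np.array([526,4.7,111])-s['eef_pos']))
E
```

```text
time: 10.85
eef_pos: [532.7, 27.6, 111.0]
tool_rot: [1.389, 1.064, -1.371]
contact_force: [1.0, -3.0, 0.1]
width: 16.1
t 10.85 pos [532.7  27.6 111. ] q [ 0.058  0.153 -0.274  1.125 -0.011  1.869] F [ 1.  -3.   0.1] w 16.1
x,y axes [ 0.02 -0.01 -1.  ] [ 0.971 -0.238  0.022]
[ 0.07832854 -1.03338437 23.81521457]
```

```bash
python3 -m crank '[[0,0,-2.5,0,0,0],[0,0,-2,0,0,0],[0,0,0,0,0,0],[0,0,0,0,0,0]]'
python3 - <<'E'
from h import *
s,M=st();print(M.T@(np.array([526,4.7,111])-s['eef_pos']))
a=bot.snapshot("scene")
cv2.imwrite("pics/s5.png",cv2.resize(a["color"][198:268,260:330,::-1],(600,600),interpolation=cv2.INTER_CUBIC))
E
```

```text
time: 11.25
eef_pos: [532.0, 29.0, 110.8]
tool_rot: [1.382, 1.058, -1.378]
contact_force: [0.1, -2.9, -1.8]
width: 16.3
t 11.25 pos [532.   29.  110.8] q [ 0.065  0.155 -0.272  1.129 -0.019  1.878] F [ 0.1 -2.9 -1.8] w 16.3
x,y axes [ 0.017 -0.018 -1.   ] [ 0.971 -0.24   0.021]
[1.61958895e-01 1.60021651e-02 2.50397302e+01]
```

View pics/s5.png

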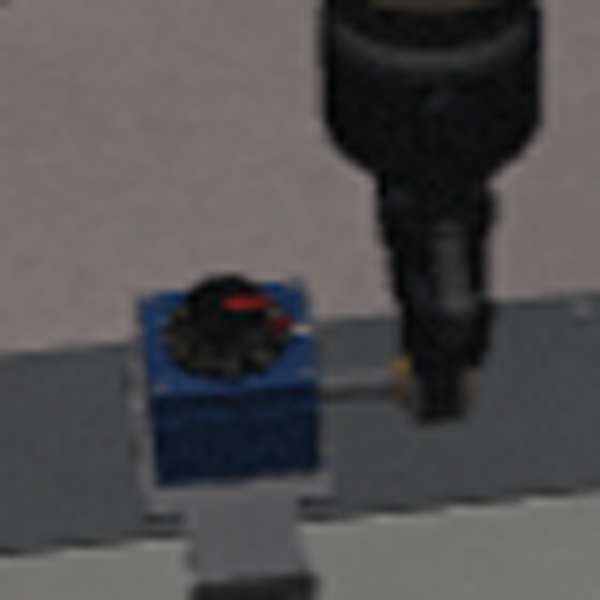

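The shackle is out: the steel rod shows from 318 to 397 px, about 29 mm, which is the 5 mm gap plus 24 mm. Tool travel was 25 mm. The red mark is still at the index. I'll release and go over the lock.

```bash
python3 -m crank '[[0,0,0,0,0,0],[0,0,0,0,0,0],[0,0,0,0,0,0],[-25,0,0,0,0,0],[-45,0,0,0,0,0],[-45,0,0,0,0,0],[0,0,30,0,0,0],[0,0,30,0,0,0],[0,0,0,0,0,0]]' 0.55
python3 - <<'E'
from h import *
s,M=st();print("shift",M.T@(np.array([512.5,-41.5,215])-s['eef_pos']))
T=np.array([[0,.970,-.242],[0,-.242,-.970],[-1,0,0]]);print("turn",R.from_matrix(M.T@T).as_rotvec())
E
```

```text
time: 12.2
eef_pos: [512.3, -25.8, 229.5]
tool_rot: [1.376, 1.068, -1.382]
contact_force: [-0.2, 0.0, 0.7]
width: 46.8
t 12.2 pos [512.3 -25.8 229.5] q [-0.041  0.095 -0.078  1.389 -0.015  1.768] F [-0.2  0.   0.7] w 46.8
x,y axes [ 0.008 -0.016 -1.   ] [ 0.972 -0.236  0.012]
shift [14.70832032  3.77573707 15.05432807]
turn [ 0.0056719   0.01317973 -0.0117032 ]
```

```bash
python3 -m crank '[[14,3.8,13.5,0.006,0.013,-0.012],[0,0,0,0,0,0],[0,0,0,0,0,0]]' 1
python3 - <<'E'
from h import *
s,M=st();print("shift",M.T@(np.array([512.5,-41.5,110])-s['eef_pos']))
T=np.array([[0,.970,-.242],[0,-.242,-.970],[-1,0,0]]);print("turn",R.from_matrix(M.T@T).as_rotvec())
E
```

```text
time: 12.5
eef_pos: [513.9, -38.4, 216.5]
tool_rot: [1.392, 1.085, -1.384]
contact_force: [0.4, 0.3, -0.3]
width: 84.9
t 12.5 pos [513.9 -38.4 216.5] q [-0.077  0.106 -0.095  1.368  0.004  1.739] F [ 0.4  0.3 -0.3] w 84.9
x,y axes [ 0.003  0.004 -1.   ] [ 0.97  -0.243  0.002]
shift [106.47511757  -0.80144487   3.88123559]
turn [-0.00062351 -0.00467764 -0.00169377]
```

```bash
python3 -m crank '[[25,-0.8,3.5,0,-0.004,0],[25,0,0,0,0,0],[25,0,0,0,0,0],[10,0,0,0,0,0],[0,0,0,0,0,0]]'
python3 - <<'E'
from h import *
s,M=st();print("shift",M.T@(np.array([512.5,-41.5,110])-s['eef_pos']))
T=np.array([[0,.970,-.242],[0,-.242,-.970],[-1,0,0]]);print("turn",R.from_matrix(M.T@T).as_rotvec())
E
```

```text
time: 13.0
eef_pos: [514.7, -36.5, 131.4]
tool_rot: [1.39, 1.084, -1.377]
contact_force: [-0.7, 0.5, -0.2]
width: 85.6
t 13.0 pos [514.7 -36.5 131.4] q [-0.073  0.122 -0.263  1.179  0.003  1.738] F [-0.7  0.5 -0.2] w 85.6
x,y axes [ 0.007  0.003 -1.   ] [ 0.971 -0.238  0.006]
shift [21.36384891 -1.04831113  5.43301758]
turn [ 0.00416181 -0.00431681 -0.00575393]
```

```bash
python3 -m crank '[[8,-1,5.5,0.004,-0.004,-0.005],[8,0,0,0,0,0],[4,0,0,0,0,0],[0,0,0,0,0,0]]'
python3 - <<'E'
from h import *
s,M=st();print("shift",M.T@(np.array([512.5,-41.5,110])-s['eef_pos']))
T=np.array([[0,.970,-.242],[0,-.242,-.970],[-1,0,0]]);print("turn",R.from_matrix(M.T@T).as_rotvec())
E
```

```text
time: 13.4
eef_pos: [514.2, -41.3, 112.9]
tool_rot: [1.389, 1.081, -1.383]
contact_force: [-0.1, 0.4, -0.0]
width: 85.4
t 13.4 pos [514.2 -41.3 112.9] q [-0.08   0.132 -0.294  1.141  0.     1.734] F [-0.1  0.4 -0. ] w 85.4
x,y axes [ 0.004 -0.    -1.   ] [ 0.97  -0.241  0.004]
shift [ 2.88184818 -1.59672651  0.59386312]
turn [ 0.00095502 -0.00092992 -0.00436743]
```

```bash
python3 -m crank '[[2,-1.6,0,0,0,0],[0,0,0,0,0,0],[0,0,0,0,0,0],[0,0,0,0,0,0],[0,0,0,0,0,0],[0,0,0,0,0,0],[0,0,0,0,0,0]]' 0.3 60
python3 -m crank '[[-4,0,0,0,0,0],[-8,0,0,0,0,0],[-10,0,0,0,0,0],[-10,0,0,0,0,0],[0,0,0,0,0,0]]'
python3 - <<'E'
from h import *
s,M=st()
a=bot.snapshot("scene")
cv2.imwrite("pics/s6.png",cv2.resize(a["color"][178:268,250:340,::-1],(600,600),interpolation=cv2.INTER_CUBIC))
E
```

```text
time: 14.1
eef_pos: [513.6, -41.1, 112.2]
tool_rot: [1.391, 1.079, -1.381]
contact_force: [-0.8, 0.1, 0.0]
width: 54.7
time: 14.6
eef_pos: [511.2, -40.5, 144.3]
tool_rot: [1.388, 1.084, -1.385]
contact_force: [0.1, -0.6, -5.7]
width: 54.5
t 14.6 pos [511.2 -40.5 144.3] q [-8.000e-02  1.160e-01 -2.410e-01  1.212e+00  1.000e-03  1.735e+00] F [ 0.1 -0.6 -5.7] w 54.5
x,y axes [ 0.001  0.001 -1.   ] [ 0.971 -0.241  0.001]
```

View pics/s6.png

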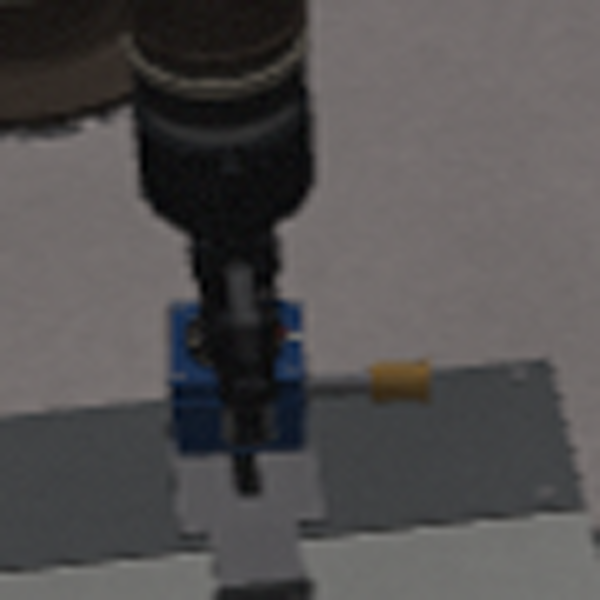

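The lock has lifted clear with the eye visible below it (246,470). The load is 5.7 N and the shackle is still out. I'll raise it further.

```bash
python3 -m crank '[[-15,0,0,0,0,0],[-25,0,0,0,0,0],[-25,0,0,0,0,0],[-20,0,0,0,0,0],[-12,0,0,0,0,0],[-5,0,0,0,0,0],[0,0,0,0,0,0],[0,0,0,0,0,0],[0,0,0,0,0,0],[0,0,0,0,0,0]]'
python3 - <<'E'
from h import *
s,M=st()
a=bot.snapshot("scene");w=cloud(a);c=a["color"].astype(int)
m=(c[...,2]>c[...,0]+40)&(abs(w[...,0]-512)<60)&(abs(w[...,1]+41)<60)&(w[...,2]>180)
print("blue z",np.percentile(w[m][:,2],[2,98]),m.sum())
cv2.imwrite("pics/s7.png",cv2.resize(a["color"][148:268,250:370,::-1],(600,600),interpolation=cv2.INTER_CUBIC))
E
```

```text
time: 15.65
eef_pos: [508.2, -41.5, 244.2]
tool_rot: [1.382, 1.089, -1.395]
contact_force: [-0.3, 0.5, -5.7]
width: 54.6
t 15.65 pos [508.2 -41.5 244.2] q [-8.100e-02  1.050e-01 -3.500e-02  1.440e+00 -1.000e-03  1.735e+00] F [-0.3  0.5 -5.7] w 54.6
x,y axes [-0.009 -0.    -1.   ] [ 0.97  -0.242 -0.008]
blue z [278.36762568 286.43767665] 49
```

View pics/s7.png

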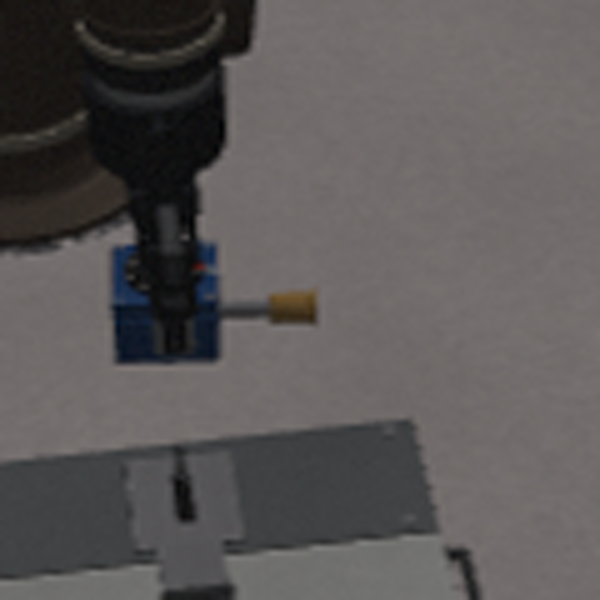

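The lock is held level, well above the box, with the shackle out (rod from 220 to 270 px). Its top is at z of about 282 mm, so the underside is at about 236 mm.

```bash
python3 -c "
from h import *
s,M=st();print(np.abs(s['qvel']).max());print(bot.hand_in())"
```

```text
t 15.7 pos [508.2 -41.5 244.1] q [-8.100e-02  1.050e-01 -3.500e-02  1.440e+00 -1.000e-03  1.735e+00] F [-0.6  0.3 -5.6] w 54.4
x,y axes [-0.009 -0.    -1.   ] [ 0.97  -0.242 -0.009]
0.004554545955552934
the job is handed in; nothing more can be done
None
```

I opened the lock and handed the job in at 15.7 s, with the gripper still holding the lock above the box. The hand-in reports no verdict, so these are my own last checks.

- **Dial:** I turned it about 1.27 rad clockwise (4 clicks). The picture showed the red mark at the white index bar with the shackle still shut.
- **Shackle:** I pulled the brass knob 25 mm of tool travel. The rod showed about 29 mm between lock and knob, which is the 5 mm gap plus 24 mm, and it was still out in the last picture. I had no direct reading of the joint.
- **Lock:** I gripped it by its -x and +x sides with 60 N and lifted it about 132 mm. Its underside is now at about z = 236 mm, 136 mm above the box top.
- **Held and still:** The tool is tilted by about 0.01 rad. The fingers stand 54.4 mm apart on the 54 mm block, the load is 5.6 N, and joint speeds are below 0.005 rad/s.
- **Other things on the bench:** I saw no unexpected contact forces. I did not measure the loose things' positions again at the end.

My first grip on the dial was too high, and one correction went about 5 mm the wrong way. I reopened, re-centred and lowered the gripper before turning. None of the checks I made failed.

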